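# Pulse-rinse the paste mixer: prime the wash pump, hold the bayonet lid at half turn

## Robot

A 6-joint arm with a two-finger parallel gripper is mounted at the origin on the work surface. World frame = base frame: x ahead of the robot, y to its left, z up, the work surface at z = 0. Lengths are in m, angles in rad, forces in N, time in s.
With the tool pointing down it reaches from about 0.275 to 0.75 m from the base axis. Payload 10.2 kg.
Tool frame: the origin (TCP) lies on the front face of the gripper's body, between the roots of the fingers; the fingertips stand 73 mm ahead of it and the grasp point (between the pads) lies 54 mm ahead of it; z points along the fingers, y is the direction in which the jaws open and shut (so a half turn about z gives the same grasp; the last joint's range is limited). The gripper opens to 85 mm and grips with 20 to 120 N. Pads are 22 mm wide; open, the fingers measure 114 mm over their backs; the gripper's body (76 mm by 85 mm) begins 54 mm behind the grasp point. The pads swing forward as they close: fully open they stand 13 mm farther back than shut.
Start: joints at [-1.524, 0.313, 1.498, -0, 1.331, -0.223], TCP at [0.14, -0.506, 0.304] pointing down, gripper open.
Joint ranges: [-2.94, 2.94], [-0.97, 2.17], [0.19, 2.56], [-1.23, 4.37], [0.02, 3.11], [-2.88, 2.88]. Speed limits (rad/s): [2.39, 2.39, 3.01, 3.14, 3.14, 3.14].

## Interface

Orientations are given as a rotation vector (axis times angle).
In Python, from plant import read_state, cams, close_job gives the robot as it stands.
- The arm moves only by the tool servo_tool, never from a script. Its argument "commands" is a list of rows, each a list of 7 numbers: the shift along the tool's x, y, z in m, then the turn, a rotation vector about the tool's x, y, z in degrees, then the closure, from 0 (fully open) to 1 (shut). In form: [[dx, dy, dz, rx, ry, rz, fingers], ...]. A call has 1 to 12 rows; each row is the pose to reach, as a shift and turn from the pose measured when the call began, along the tool's axes at that moment; what a row does not reach only later rows make up. A row lasts 1/10 s, in which the tool goes at most 50 mm and 8.59 degrees, less where a joint would pass 70% of its speed; a pose out of reach is approached as far as the arm can. A call with a gripper value outside its range is refused whole. The fingers move at their own pace and stop on an object; "force" is the grip in N (left out, the last holds). Time passes only in rows, so rows that repeat a pose let the fingers close. It gives the time, the measured TCP pose, the force and the opening at its end, in the units of the state.
- read_state(): the state, without advancing time (a new reading comes with each control period).
- cams.capture(name): name is "scene" or "top" or "wrist"; returns (picture, depth): 420x560x3 uint8, red, green, blue; 420x560 float32, m along the optical axis (not along the pixel's ray), 0 where there is no reading.
- cams.get_calibration(name): a dict with "fx", "fy", "cx", "cy" (pixels), "R" (3x3) and "t" (3): a world point X has camera coordinates R X + t. Camera axes: x right, y down, z forward; pixel columns grow to the right and rows downward; lengths in m; the calibration is good to about 2 mm. A picture is of the moment at which its call begins: read the wrist's pose just before it. get_calibration takes no time and is no camera call; for the wrist camera it gives the pose at the moment of the call.
- close_job(): hands the job in, once; it reports no verdict.
The state is a dict: "time": time; "joint_positions": joint angles; "joint_vel": joint speeds; "tau": joint torques, N m; "tcp_pos": TCP position; "orientation": TCP orientation; "wrist_force": force on the tool from outside, world axes, zero at the start; "moment": the same for the moment, N m; "gripper_width": finger opening in m.
Only numpy, scipy, OpenCV 4.12 (cv2) and the standard library are available. Lean on these libraries where they do the work, as an engineer would, in place of code of your own. Each camera call takes 0.05 s, during which the arm holds its last target. There are 200 camera calls.

## Task

Rinse the empty paste mixer on the bench: press the green head of its wash pump right down to the stop and let it come back up, then fit the blue winged lid fully home in the bowl's bayonet collar and twist it clockwise (seen from above) to the amber half-turn mark, without going on towards the red mark where it clicks and locks. A spring turns the lid back as soon as it is let go, so finish with the lid still in the gripper, held steady at the amber mark; do not shift the other things on the bench.

Things in the scene. Friction and masses are not known exactly. Their poses are not given: they have to be found in the camera images.
- mixer: paste mixer, fixed, white base 175 (x) x 300 (y) mm, 55 high, axes as collar's; origin under the base's centre. Marks on the collar's rim, each twice: white at the notches (lid goes in), amber 45 degrees clockwise seen from above (half turn), red 90 degrees clockwise (lock). Spring balls resist from about 66 degrees and click at 90. A tank (top 113 mm up) stands behind the pump, 46 mm from its axis
- collar (a point): centre of the top face of the black bayonet collar on the mixer's steel bowl, 135 mm above the bench; z up on the bowl's axis, x along the line through the two opposite lid notches (white marks). Rim 120 mm across, hole 68 mm across, ledge 11 mm thick, notches 16.5 mm wide reaching 45 mm from the axis
- return_ring (a joint): angle (rad) of the spring ring under the collar's ledge, whose dogs take the lid's lugs: 0 at the notches, growing clockwise seen from above, 1.57 at lock. It lags the lid by up to about 0.08 (play). Return torque 0.04 N m at 0, 0.15 at half turn, 0.26 at lock; if let go, it brings the lid back to the notches
- pump_top (a point): centre of the top of the wash pump's green round head (36 mm across, flat top 30 mm across, 14 mm thick), 130 mm above the bench when up; on the mixer, at x -30, y -155 mm from the bowl's axis. It goes straight down 14 mm
- pump (a joint): travel of the pump head (m): 0 up, 0.014 at its stop; a spring pushes it up with 3 N at the top and 9 N at the stop
- lid_grip (a point): grip point of the loose blue lid: on its axis, at the wing's middle, 10 mm below the wing's top. z up, x along the wing, which is 64 mm long, 22 thick, 32 high, on a disc 92 mm across, 6 thick, its underside 28 mm below this point. The lid stands on its plug on the bench with this point 48 mm up; fully home it is 28 mm above collar. The lid is the same after a half turn about z
- lid: the same lid; origin under the plug's centre. Below the disc the plug is 62 mm across and 20 deep (tapering to 53 over its lower 13), with two opposite lugs along x, each 10 mm wide, 5 thick (2 to 7 mm above the foot), reaching 38.5 mm from the axis. 160 g, may vary by a third
- jar: bystander: closed white paste jar with green cap, 68 mm across, 62 high; origin under its centre
- spool: bystander: solder spool standing on its flange, 60 mm across, 46 high; origin under its centre
- spatula: bystander: spatula 190 mm long lying flat along its x
- screwdriver: bystander: screwdriver 190 mm long lying along its x
- breadboard: bystander: white breadboard 55 x 165 mm, 25 high with its display; origin under its centre
- multimeter: bystander: yellow multimeter 165 x 80 mm, 46 high; origin under its centre
- cutters: bystander: red-handled side cutters 120 mm long, 12 high
Mind the look-alikes: they are no part of the job. What is shaped like the lid but brown or pink is not meant.

How it is judged:
On the way, in this order (a step that is already met when the one before it is completed fails the run):
1. the pump head is pressed down to its stop (value of joint pump above 0.0125 m), for 0.1 s.
2. the pump head is back up and the lid is fully home in the collar, lugs still at the notches (value of joint pump below 0.002 m and horizontal distance between lid_grip and collar below 0.005 m and z of lid_grip in the frame of collar below 0.031 m and value of joint return_ring below 0.35 rad), for 0.1 s.
At the end, for the whole second after the job is handed in: The gripper still holds the lid (over 2 N on it), fully home in the collar (within 3 mm of its seat, 5 mm of the axis), turned clockwise to the amber mark within 10 degrees (35 to 55 degrees) against the return spring, and still; the pump head is up (angle between the x axis of lid_grip and the x axis of collar, either way round between 0.61 and 0.96 rad and value of joint return_ring between 0.5 and 1 rad and horizontal distance between lid_grip and collar below 0.005 m and z of lid_grip in the frame of collar below 0.031 m and contact force between the fingers and lid above 2 N and angular speed of lid below 0.15 rad/s and value of joint pump below 0.002 m); the arm keeps its last pose, push and grip.
It fails at once if the lid is turned well past the half-turn mark, into the lock (over 62 degrees) (value of joint return_ring above 1.08 rad).
It fails at once if a bystander is shifted by more than 30 mm (distance of any of jar, spool, spatula, screwdriver, breadboard, multimeter, cutters from where it was at the start of the episode above 0.03 m).
It also fails if it takes over 54 s, if anything falls off the work surface, if the arm or the gripper's body presses on something with over 40 N, if the wrist force passes 120 N, or if a joint passes its speed limit or range.

## Working session

There is one attempt and no reset: what is moved stays moved. The work goes in short steps, Python scripts to look and compute and a tool call to move; the robot and the scene stay as the last step left them, time stands still between calls to the robot, and variables do not carry over. Pictures are saved under pics/ and viewed, about 8 in all and at most 12, crops included, and the job is handed in when it is done.

Besides the shell and the picture viewer there is one more tool, called after ">>>" by a JSON object that holds its "op" and its "data", one argument or row to a line. servo_tool: Moves the arm, as the interface text tells. Its arguments: {"type":"object","properties":{"commands":{"type":"array"},"force":{"type":"number"}},"required":["commands"]}

```bash
ls; mkdir -p pics
cat > h.py <<'E'
import numpy as np, cv2
from plant import read_state, cams, close_job
def snap(n,tag):
    im,d=cams.capture(n); c=cams.get_calibration(n)
    cv2.imwrite(f'pics/{tag}.png',im[:,:,::-1]); np.savez(f'pics/{tag}.npz',im=im,d=d,**{k:np.array(v) for k,v in c.items()})
    return im,d,c
def ld(tag): return np.load(f'pics/{tag}.npz')
def cloud(q):
    v,u=np.mgrid[:420,:560]; d=q['d']
    P=np.stack([(u-q['cx'])/q['fx']*d,(v-q['cy'])/q['fy']*d,d],-1)
    return (P-q['t'])@q['R']
def proj(q,X):
    p=np.asarray(X)@q['R'].T+q['t']; return p[...,0]/p[...,2]*q['fx']+q['cx'],p[...,1]/p[...,2]*q['fy']+q['cy']
E
python3 - <<'E'
from h import *
print(read_state())
for n in ['scene','top','wrist']:
    im,d,c=snap(n,n+'0'); print(n,c['fx'],c['R'],c['t'],(d>0).mean())
a=np.hstack([cv2.imread('pics/top0.png'),cv2.imread('pics/scene0.png')])
cv2.imwrite('pics/a.png',cv2.resize(a,(800,300),interpolation=cv2.INTER_AREA))
E
```

```text
pics
{'time': 0.0, 'joint_positions': array([-1.52441777e+00,  3.13437142e-01,  1.49839581e+00,  4.69319943e-05,
        1.33100313e+00, -2.23434036e-01]), 'joint_vel': array([ 0.00031673,  0.00047628,  0.00142372, -0.00017924,  0.00151528,
        0.00022375]), 'tau': array([ 5.99715950e-04, -4.12269974e+01, -2.59739542e+01, -1.84370192e-04,
        4.19706601e-03, -1.52877271e-05]), 'tcp_pos': array([ 0.1399112 , -0.50585533,  0.30335714]), 'orientation': array([-3.11182699e+00, -4.22352798e-01, -2.43907963e-04]), 'wrist_force': array([-0.66747842,  0.3273232 ,  0.12492693]), 'moment': array([ 0.00208048, -0.01760688, -0.00480042]), 'gripper_width': 0.08571736977592449}
scene 471.12496848661857 [[-0.38400446  0.92324877 -0.01234048]
 [ 0.62218778  0.24886364 -0.74225956]
 [-0.68221913 -0.29270908 -0.66999885]] [ 0.2525968  -0.26629079  1.7154048 ] 0.9950212585034014
top 385.41155065991984 [[ 0.02326461 -0.99971613  0.00514043]
 [-0.99295121 -0.0237043  -0.11612927]
 [ 0.11621816 -0.00240249 -0.99322081]] [-0.04408286  0.58683212  1.29730773] 0.996016156462585
wrist 376.41434884282154 [[ 0.26667434 -0.96378533 -0.00162433]
 [-0.92943127 -0.257614    0.26418279]
 [-0.25503395 -0.06894107 -0.96447126]] [-0.52448565 -0.03507218  0.38039666] 0.9959948979591837
```

View pics/top0.png

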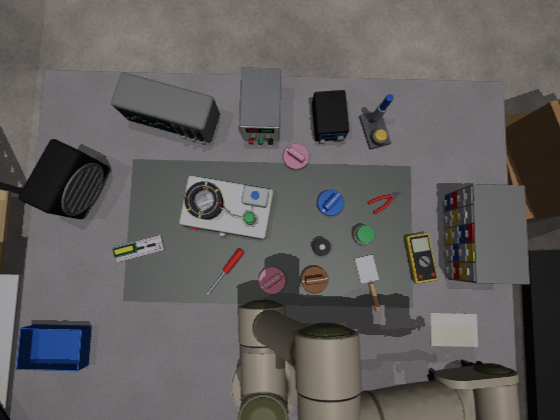

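View pics/scene0.png

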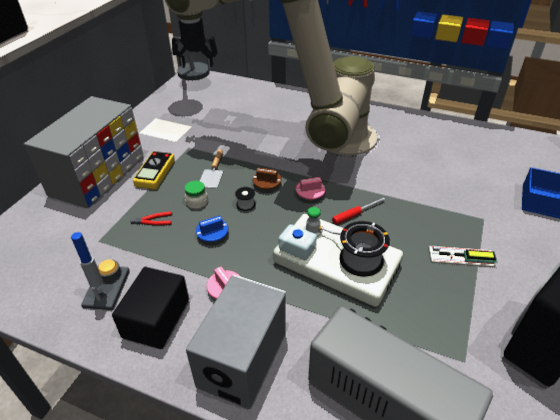

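The top view shows lid-shaped things at blue (331,203), brown (314,280), dark pink (272,280) and pink (296,156). Only the blue one with a wing fits. The collar is at (204,200), the pump head at (250,217) and the tank's blue cap at (256,196). I'll measure from both views and confirm in a crop.

Run:
```python
from h import *
for n in ['top0','scene0']:
    q=ld(n); P=cloud(q); im=q['im']; hsv=cv2.cvtColor(im,cv2.COLOR_RGB2HSV); H,S,V=[hsv[...,i].astype(int) for i in range(3)]
    X,Y,Z=P[...,0],P[...,1],P[...,2]
    blue=(H>100)&(H<125)&(S>120)&(V>60)
    bl=blue&(Z<.075)&(Z>.003)&(X>.3)&(X<.75)&(abs(Y)<.4)
    n_,L,st,ce=cv2.connectedComponentsWithStats(bl.astype(np.uint8))
    for i in range(1,n_):
        if st[i,4]>60:
            m=L==i; print(n,'blue',ce[i],st[i,4],P[m].mean(0),Z[m].max())
            w=m&(Z>.045); A=P[w][:,:2]; c=A.mean(0); print('  wing',c,w.sum(),np.median(Z[w]), np.degrees(np.arctan2(*np.linalg.svd(A-c)[2][0][::-1])))
            dd=m&(Z<.035)&(Z>.02); 
            if dd.sum()>30:
                B=P[dd][:,:2]; print('  disc ctr minEncl',cv2.minEnclosingCircle(B.astype(np.float32)))
    g=(H>45)&(H<85)&(S>100)&(V>50)&(Z>.11)&(Z<.15)
    print(n,'pump',P[g].mean(0) if g.any() else 0,g.sum(), np.median(P[g],0), cv2.minEnclosingCircle(P[g&(Z>.125)][:,:2].astype(np.float32)))
    gp=np.median(P[g],0)
    r=(Z>.130)&(Z<.142)&(np.hypot(X-gp[0],Y-gp[1])<.25)&(abs(X-.5)<.2)
    k=(V<150)&r&~g
    n_,L,st,ce=cv2.connectedComponentsWithStats(k.astype(np.uint8)); i=1+st[1:,4].argmax(); m=L==i
    print(n,'collar',cv2.minEnclosingCircle(P[m][:,:2].astype(np.float32)),P[m].mean(0),m.sum())
c=cv2.imread('pics/top0.png')
a=cv2.resize(c[165:250,170:285],None,fx=5,fy=5,interpolation=cv2.INTER_CUBIC);b=cv2.resize(c[165:250,305:350],None,fx=5,fy=5,interpolation=cv2.INTER_CUBIC)
cv2.imwrite('pics/c1.png',np.hstack([a,b]))
```

```text
top0 blue [329.91041667 202.37916667] 480 [ 0.6244707  -0.20654508  0.03110738] 0.06244646996249876
  wing [ 0.62621353 -0.2064675 ] 85 0.05713656630653036 134.63401083469387
  disc ctr minEncl ((0.6257225275039673, -0.20754557847976685), 0.045610327273607254)
top0 pump [0.57819909 0.06301854 0.12955079] 93 [0.55670704 0.06542598 0.12969111] ((0.6928960084915161, 0.04007589444518089), 0.15561334788799286)
top0 collar ((0.6090198755264282, 0.21671991050243378), 0.06001647934317589) [0.60893481 0.21684901 0.13490767] 672
scene0 blue [211.88070175 229.44385965] 570 [ 0.63917356 -0.20174141  0.03586994] 0.061623383006797344
  wing [ 0.63229037 -0.20750618] 157 0.056456008739679805 -43.43396746779301
  disc ctr minEncl ((0.627859354019165, -0.2077498584985733), 0.0474565289914608)
scene0 pump [0.56296717 0.06703545 0.12879434] 119 [0.56447674 0.06723333 0.12982155] ((0.5603557229042053, 0.06663109362125397), 0.0177278071641922)
scene0 collar ((0.6100628972053528, 0.21451081335544586), 0.06180975213646889) [0.61330098 0.21598793 0.13505492] 873
```

View pics/c1.png

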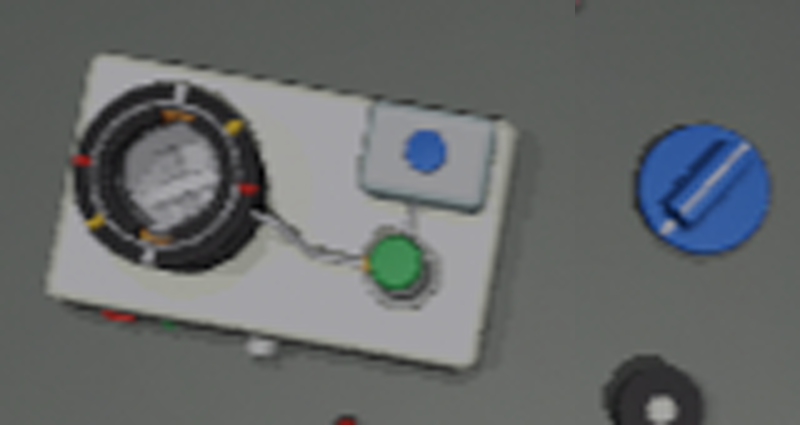

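The crop confirms the blue lid: solid blue disc, wing at about -45° in world. The collar shows white marks at crop (181,92) and (149,256), yaw about -9°, with amber and red clockwise of them. Next I'll compute the move over the pump.

```bash
cat >> h.py <<'E'
from scipy.spatial.transform import Rotation as Ro
def goal(x,y,z,yaw):
    s=read_state(); R0=Ro.from_rotvec(s['orientation'])
    T=Ro.from_euler('z',yaw,degrees=True)*Ro.from_euler('x',180,degrees=True)
    d=R0.inv().apply(np.array([x,y,z])-s['tcp_pos']); r=(R0.inv()*T).as_rotvec(degrees=True)
    print('row',np.round(d,4),np.round(r,2))
E
python3 - <<'E'
from h import *
q=ld('wrist0'); s=read_state(); C=-q['R'].T@q['t']; R0=Ro.from_rotvec(s['orientation'])
print('cam in tool',R0.inv().apply(C-s['tcp_pos']),'axis',R0.inv().apply(q['R'][2]), R0.as_euler('xyz',degrees=True))
goal(.575,.10,.32,126.5)
E
```

```text
cam in tool [ 0.0667519   0.00014433 -0.07180298] axis [-2.64359272e-01 -5.83948380e-04  9.64424095e-01] [-1.79943553e+02 -1.04521130e-02  1.54594286e+01]
row [ 0.5809 -0.468  -0.016 ] [-3.0000e-02 -6.0000e-02 -1.1104e+02]
```

>>> {"op": "servo_tool", "data": {
  "commands": [
    [0.581, -0.468, -0.016, 0, 0, -111, 1],
    [0.581, -0.468, -0.016, 0, 0, -111, 1],
    [0.581, -0.468, -0.016, 0, 0, -111, 1],
    [0.581, -0.468, -0.016, 0, 0, -111, 1],
    [0.581, -0.468, -0.016, 0, 0, -111, 1],
    [0.581, -0.468, -0.016, 0, 0, -111, 1],
    [0.581, -0.468, -0.016, 0, 0, -111, 1],
    [0.581, -0.468, -0.016, 0, 0, -111, 1],
    [0.581, -0.468, -0.016, 0, 0, -111, 1],
    [0.581, -0.468, -0.016, 0, 0, -111, 1],
    [0.581, -0.468, -0.016, 0, 0, -111, 1],
    [0.581, -0.468, -0.016, 0, 0, -111, 1]
  ]
}}

```text
time: 1.35
tcp_pos: [0.4906, -0.0167, 0.3169]
orientation: [-1.595, -2.706, -0.001]
wrist_force: [0.8, -1.4, -0.1]
gripper_width: 0.0
```

Run:
```python
from h import *
goal(.575,.10,.32,126.5)
```

```text
row [ 0.0612  0.1303 -0.003 ] [ 0.03 -0.04 -7.54]
```

>>> {"op": "servo_tool", "data": {
  "commands": [
    [0.061, 0.13, -0.003, 0, 0, -7.5, 1],
    [0.061, 0.13, -0.003, 0, 0, -7.5, 1],
    [0.061, 0.13, -0.003, 0, 0, -7.5, 1],
    [0.061, 0.13, -0.003, 0, 0, -7.5, 1],
    [0.061, 0.13, -0.003, 0, 0, -7.5, 1],
    [0.061, 0.13, -0.003, 0, 0, -7.5, 1],
    [0.061, 0.13, -0.003, 0, 0, -7.5, 1]
  ]
}}

```text
time: 2.05
tcp_pos: [0.5745, 0.0986, 0.3203]
orientation: [-1.417, -2.804, -0.001]
wrist_force: [0.0, -0.1, 0.3]
gripper_width: 0.0002
```

Run:
```python
from h import *
im,d,c=snap('wrist','w1'); print(read_state()['tcp_pos'])
q=ld('w1'); P=cloud(q); hsv=cv2.cvtColor(q['im'],cv2.COLOR_RGB2HSV); H,S,V=[hsv[...,i].astype(int) for i in range(3)]; X,Y,Z=P[...,0],P[...,1],P[...,2]
g=(H>45)&(H<85)&(S>100)&(V>50)&(Z>.11)&(Z<.15); t=g&(Z>.127)
print('pump',P[t].mean(0),t.sum(),cv2.minEnclosingCircle(P[t][:,:2].astype(np.float32)), cv2.minEnclosingCircle(P[g][:,:2].astype(np.float32)))
b=(abs(Z-.055)<.002)&(np.hypot(X-.6,Y-.14)<.25)
print('base rect',cv2.minAreaRect(P[b][:,:2].astype(np.float32)*1000))
r=(abs(Z-.135)<.003)&(np.hypot(X-.609,Y-.2165)<.07)
print('collar',cv2.minEnclosingCircle(P[r][:,:2].astype(np.float32)),r.sum())
for nm,m in [('white',(S<60)&(V>130)),('red',((H<8)|(H>172))&(S>120)&(V>80)),('amber',(H>15)&(H<32)&(S>120)&(V>90))]:
    k=(m&r&(np.hypot(X-.609,Y-.2165)>.04)).astype(np.uint8); n_,L,st,ce=cv2.connectedComponentsWithStats(k)
    for i in range(1,n_):
        if st[i,4]>8: p=P[L==i].mean(0); print(nm,ce[i],st[i,4],p, np.degrees(np.arctan2(p[1]-.2165,p[0]-.609)))
```

```text
[0.57454765 0.09865407 0.32031936]
pump [0.5564614  0.0677979  0.13151548] 1539 ((0.5568282008171082, 0.06729935109615326), 0.01672929897904396) ((0.5568282008171082, 0.06729935109615326), 0.01672929897904396)
base rect ((633.9417724609375, 160.63726806640625), (355.6851501464844, 271.36859130859375), 20.62522315979004)
collar ((0.6090481281280518, 0.21525509655475616), 0.06000666320323944) 16267
white [444.12522046  56.2707231 ] 1134 [0.59849735 0.23746658 0.13686879] 116.60735924339086
white [362.44444444  90.33333333] 9 [0.56929565 0.19112539 0.13668023] -147.4178041769457
white [361.7  98.4] 10 [0.57203941 0.18691643 0.13707545] -141.32591790772676
white [375.04347826 140.82608696] 161 [0.59667395 0.1711835  0.13688438] -105.2162866178839
white [484.88235294 156.25490196] 51 [0.66292915 0.20731634 0.13742426] -9.66425817536431
red [500.55555556  33.78571429] 126 [0.6170664  0.26799984 0.13729545] 81.09810898621583
red [372.21495327 156.14953271] 107 [0.60158828 0.16219145 0.13720487] -97.77139381648566
amber [442.55         7.28333333] 120 [0.57780008 0.25755681 0.13729729] 127.2319516600188
amber [425.98571429 178.62857143] 70 [0.64118131 0.17225992 0.13739814] -53.966946312328766
```

View pics/w1.png

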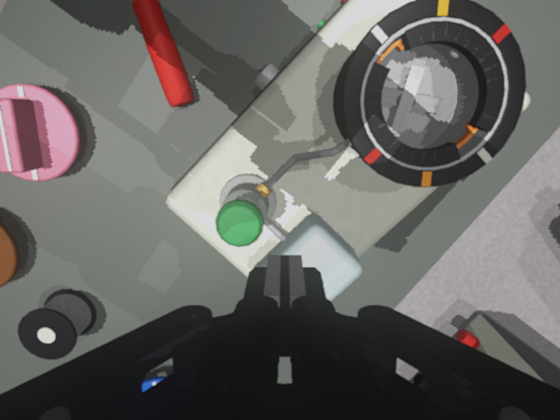

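The wrist view shows the pump head at (239,223) and the collar at (443,92), with two red and two amber marks. From these the collar axis is at (0.6092, 0.2151) with yaw -8.4°, and the pump is at (0.557, 0.067). Now to the pump.

Run:
```python
from h import *
goal(.557,.067,.212,126.6)
```

```text
row [-0.0151 -0.033   0.1083] [ 0.04 -0.02 -0.23]
```

>>> {"op": "servo_tool", "data": {
  "commands": [
    [-0.015, -0.033, 0.05, 0, 0, 0, 1],
    [-0.015, -0.033, 0.108, 0, 0, 0, 1],
    [-0.015, -0.033, 0.108, 0, 0, 0, 1],
    [-0.015, -0.033, 0.108, 0, 0, 0, 1],
    [-0.015, -0.033, 0.118, 0, 0, 0, 1],
    [-0.015, -0.033, 0.123, 0, 0, 0, 1],
    [-0.015, -0.033, 0.128, 0, 0, 0, 1],
    [-0.015, -0.033, 0.128, 0, 0, 0, 1],
    [-0.015, -0.033, 0.128, 0, 0, 0, 1]
  ]
}}

```text
time: 3.0
tcp_pos: [0.5577, 0.0669, 0.1937]
orientation: [1.415, 2.801, 0.002]
wrist_force: [-0.1, -2.2, 6.7]
gripper_width: -0.0
```

>>> {"op": "servo_tool", "data": {
  "commands": [
    [0, 0, 0.004, 0, 0, 0, 1],
    [0, 0, 0.006, 0, 0, 0, 1],
    [0, 0, 0.008, 0, 0, 0, 1],
    [0, 0, 0.008, 0, 0, 0, 1],
    [0, 0, 0.008, 0, 0, 0, 1]
  ]
}}

```text
time: 3.5
tcp_pos: [0.558, 0.067, 0.1885]
orientation: [1.414, 2.799, 0.003]
wrist_force: [-8.2, -2.0, 19.0]
gripper_width: -0.0
```

>>> {"op": "servo_tool", "data": {
  "commands": [
    [0, 0, 0.0045, 0, 0, 0, 1],
    [0, 0, 0.0045, 0, 0, 0, 1],
    [0, 0, 0.0045, 0, 0, 0, 1]
  ]
}}

```text
time: 3.8
tcp_pos: [0.558, 0.0671, 0.1883]
orientation: [1.411, 2.798, 0.003]
wrist_force: [-15.7, -1.5, 34.2]
gripper_width: 0.0003
```

Run:
```python
from h import *
goal(.558,.067,.32,126.6); goal(.59,-.14,.32,135); print(read_state()['wrist_force'],read_state()['tcp_pos'])
```

```text
row [-0.0008  0.0006 -0.1317] [ 0.31  0.35 -0.14]
row [-0.1863 -0.0966 -0.1311] [ 0.28  0.37 -8.54]
[-15.68742544  -1.51551448  34.24996074] [0.55804424 0.06707083 0.18833381]
```

Run:
```python
from h import *
goal(.65,-.23,.26,135)
```

```text
row [-0.294  -0.1022 -0.0704] [ 0.28  0.37 -8.54]
```

>>> {"op": "servo_tool", "data": {
  "commands": [
    [0, 0, -0.04, 0, 0, 0, 1],
    [0, 0, -0.08, 0, 0, 0, 0]
  ]
}}

```text
time: 4.0
tcp_pos: [0.5572, 0.0675, 0.2701]
orientation: [1.411, 2.798, 0.003]
wrist_force: [-0.0, -1.6, 0.6]
gripper_width: 0.0136
```

Run:
```python
from h import *
goal(.65,-.23,.26,135)
```

```text
row [-0.2943 -0.1023  0.0113] [ 0.29  0.37 -8.52]
```

>>> {"op": "servo_tool", "data": {
  "commands": [
    [-0.294, -0.102, 0.011, 0.3, 0.4, -8.5, 0],
    [-0.294, -0.102, 0.011, 0.3, 0.4, -8.5, 0],
    [-0.294, -0.102, 0.011, 0.3, 0.4, -8.5, 0],
    [-0.294, -0.102, 0.011, 0.3, 0.4, -8.5, 0],
    [-0.294, -0.102, 0.011, 0.3, 0.4, -8.5, 0],
    [-0.294, -0.102, 0.011, 0.3, 0.4, -8.5, 0],
    [-0.294, -0.102, 0.011, 0.3, 0.4, -8.5, 0],
    [-0.294, -0.102, 0.011, 0.3, 0.4, -8.5, 0],
    [-0.294, -0.102, 0.011, 0.3, 0.4, -8.5, 0],
    [-0.294, -0.102, 0.011, 0.3, 0.4, -8.5, 0]
  ]
}}

```text
time: 5.0
tcp_pos: [0.6501, -0.228, 0.2609]
orientation: [-1.2, -2.903, -0.0]
wrist_force: [0.1, 0.1, 0.3]
gripper_width: 0.0851
```

```bash
cat > lid.py <<'E'
from h import *
def lid(tag,lo,hi):
    q=ld(tag); P=cloud(q); hsv=cv2.cvtColor(q['im'],cv2.COLOR_RGB2HSV); H,S,V=[hsv[...,i].astype(int) for i in range(3)]; Z=P[...,2]
    m=(H>100)&(H<125)&(S>120)&(V>40)&(np.hypot(P[...,0]-.626,P[...,1]+.2075)<.06)
    w=m&(Z>lo)&(Z<hi); A=(P[w][:,:2]*1000).astype(np.float32); print('wing',w.sum(),np.median(Z[w]),cv2.minAreaRect(A))
    dd=m&(Z>.02)&(Z<.035); print('disc',dd.sum(),np.median(Z[dd]),cv2.minEnclosingCircle((P[dd][:,:2]*1000).astype(np.float32)))
    print(read_state()['tcp_pos'])
E
python3 - <<'E'
from lid import *
snap('wrist','w2'); lid('w2',.055,.065)
E
```

```text
wing 2056 0.05963472919300148 ((626.640380859375, -209.81895446777344), (22.03379249572754, 64.29131317138672), 47.92288589477539)
disc 7016 0.027840589929189155 ((626.498046875, -209.67584228515625), 45.50519561767578)
[ 0.65010125 -0.22804484  0.2609554 ]
```

View pics/w2.png

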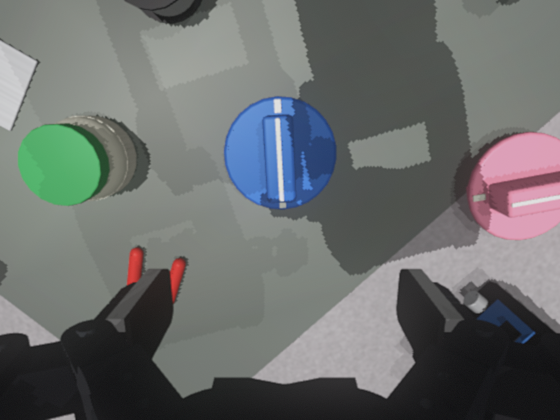

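The view shows the blue lid at (280,153), jar at (64,165) and cutters at (160,270), with the jaws free of both. The wing is at (0.6266, -0.2097), yaw 137.9°. Moving to grasp.

Run:
```python
from h import *
goal(.6265,-.209,.103,137.9)
```

```text
row [ 0.0301 -0.0032  0.158 ] [ 0.01 -0.01 -2.82]
```

>>> {"op": "servo_tool", "data": {
  "commands": [
    [0.03, -0.003, 0.04, 0, 0, -2.8, 0],
    [0.03, -0.003, 0.08, 0, 0, -2.8, 0],
    [0.03, -0.003, 0.12, 0, 0, -2.8, 0],
    [0.03, -0.003, 0.145, 0, 0, -2.8, 0],
    [0.03, -0.003, 0.158, 0, 0, -2.8, 0],
    [0.03, -0.003, 0.158, 0, 0, -2.8, 0],
    [0.03, -0.003, 0.158, 0, 0, -2.8, 0],
    [0.03, -0.003, 0.158, 0, 0, -2.8, 1],
    [0.03, -0.003, 0.158, 0, 0, -2.8, 1],
    [0.03, -0.003, 0.158, 0, 0, -2.8, 1],
    [0.03, -0.003, 0.158, 0, 0, -2.8, 1],
    [0.03, -0.003, 0.158, 0, 0, -2.8, 1]
  ],
  "force": 70
}}

```text
time: 6.25
tcp_pos: [0.627, -0.2091, 0.1035]
orientation: [1.129, 2.931, 0.0]
wrist_force: [-0.2, -0.3, -1.5]
gripper_width: 0.021
```

>>> {"op": "servo_tool", "data": {
  "commands": [
    [0, 0, -0.04, 0, 0, 0, 1],
    [0, 0, -0.08, 0, 0, 0, 1],
    [0, 0, -0.13, 0, 0, 0, 1],
    [0, 0, -0.18, 0, 0, 0, 1],
    [0, 0, -0.19, 0, 0, 0, 1]
  ]
}}

```text
time: 6.75
tcp_pos: [0.6276, -0.2094, 0.3003]
orientation: [1.125, 2.921, -0.002]
wrist_force: [0.7, -0.7, -2.0]
gripper_width: 0.0208
```

Run:
```python
from h import *
goal(.6092,.2151,.29,171.6); print(read_state()['tcp_pos'],read_state()['wrist_force'],read_state()['gripper_width'])
snap('wrist','w3')
```

```text
row [0.2984 0.3025 0.0079] [-2.000e-02  6.500e-01 -3.372e+01]
[ 0.62755909 -0.20936401  0.30025708] [ 0.7124899  -0.72226134 -1.98868887] 0.02076310879655253
```

View pics/w3.png

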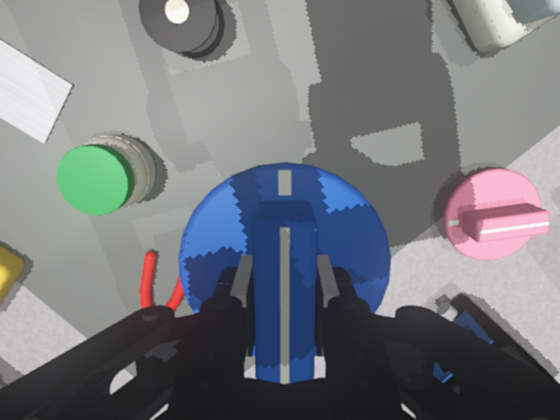

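The lid is held with the wing square in the pads: disc centre near (285,265), stripe vertical at column 285. I'll work out its offset in the tool frame.

```bash
cat > held.py <<'E'
from h import *
def held(tag):
    q=ld(tag); P=cloud(q); hsv=cv2.cvtColor(q['im'],cv2.COLOR_RGB2HSV); H,S,V=[hsv[...,i].astype(int) for i in range(3)]
    s=read_state(); R0=Ro.from_rotvec(s['orientation']); T=R0.inv().apply((P-s['tcp_pos']).reshape(-1,3)).reshape(P.shape)
    m=(H>100)&(H<125)&(S>120)&(V>30)&(abs(T[...,2]-.06)<.03)&(np.hypot(T[...,0],T[...,1])<.06)
    print('z hist',np.histogram(T[m][:,2],bins=12))
    w=m&(T[...,2]<.05); print('wing',np.median(T[w][:,2]),cv2.minAreaRect((T[w][:,:2]*1000).astype(np.float32)))
    d=m&(T[...,2]>.07); D=T[d][:,:2]*1000
    h=cv2.convexHull(D.astype(np.float32))[:,0]
    from scipy.optimize import least_squares
    h=h[h[:,0]>0]; r=least_squares(lambda c:np.hypot(*(h-c).T)-46,[0,0],loss='soft_l1'); print('disc z',np.median(T[d][:,2]),'ctr mm',r.x,np.abs(r.fun).mean(),len(h))
E
python3 -c "
from held import *
held('w3')"
```

```text
z hist (array([   14,    13,   343,  8067,   244,   206,   186,   163,   153,
         140, 10364,  4656]), array([0.03020188, 0.03436176, 0.03852164, 0.04268151, 0.04684139,
       0.05100127, 0.05516114, 0.05932102, 0.0634809 , 0.06764077,
       0.07180065, 0.07596053, 0.0801204 ]))
wing 0.043755222354242125 ((2.358888626098633, -2.3430557250976562), (62.91079330444336, 47.923152923583984), 24.88431167602539)
disc z 0.0756344332620525 ctr mm [-0.58487333 -0.21486882] 0.2813899861142853 45
```

>>> {"op": "servo_tool", "data": {
  "commands": [
    [0.298, 0.303, 0.01, 0, 0.6, -33.7, 1],
    [0.298, 0.303, 0.01, 0, 0.6, -33.7, 1],
    [0.298, 0.303, 0.01, 0, 0.6, -33.7, 1],
    [0.298, 0.303, 0.01, 0, 0.6, -33.7, 1],
    [0.298, 0.303, 0.01, 0, 0.6, -33.7, 1],
    [0.298, 0.303, 0.01, 0, 0.6, -33.7, 1],
    [0.298, 0.303, 0.01, 0, 0.6, -33.7, 1],
    [0.298, 0.303, 0.01, 0, 0.6, -33.7, 1],
    [0.298, 0.303, 0.01, 0, 0.6, -33.7, 1],
    [0.298, 0.303, 0.01, 0, 0.6, -33.7, 1],
    [0.298, 0.303, 0.01, 0, 0.6, -33.7, 1],
    [0.298, 0.303, 0.01, 0, 0.6, -33.7, 1]
  ]
}}

```text
time: 8.0
tcp_pos: [0.6098, 0.2141, 0.2857]
orientation: [-0.232, -3.13, 0.0]
wrist_force: [-0.1, 0.5, -1.1]
gripper_width: 0.0208
```

Run:
```python
from held import *
snap('wrist','w4'); held('w4')
q=ld('w4'); P=cloud(q); hsv=cv2.cvtColor(q['im'],cv2.COLOR_RGB2HSV); H,S,V=[hsv[...,i].astype(int) for i in range(3)]; X,Y,Z=P[...,0],P[...,1],P[...,2]
r=(abs(Z-.137)<.004)&(np.hypot(X-.609,Y-.215)<.07)
h=cv2.convexHull((P[r][:,:2]*1000).astype(np.float32))[:,0]
from scipy.optimize import least_squares
for c0 in (55,57):
    g=h[np.hypot(*(h-[609,215]).T)>c0]; f=least_squares(lambda c:np.hypot(*(g-c).T)-60,[609,215],loss='soft_l1'); print('rim',f.x,abs(f.fun).mean(),len(g),np.median(Z[r]))
for nm,m in [('red',((H<8)|(H>172))&(S>120)&(V>60)),('amber',(H>15)&(H<32)&(S>120)&(V>60))]:
    k=(m&r&(np.hypot(X-.609,Y-.2165)>.04)).astype(np.uint8); n_,L,st,ce=cv2.connectedComponentsWithStats(k)
    for i in range(1,n_):
        if st[i,4]>20: p=P[L==i].mean(0); print(nm,ce[i],st[i,4],p, np.degrees(np.arctan2(p[1]-f.x[1]/1e3,p[0]-f.x[0]/1e3)))
print(read_state()['tcp_pos']); goal(.6092,.2151,.243,171.6)
```

```text
z hist (array([   13,    13,   957,  7498,   242,   206,   185,   178,   161,
         133, 12664,   325]), array([0.03007353, 0.0343717 , 0.03866987, 0.04296804, 0.0472662 ,
       0.05156437, 0.05586254, 0.06016071, 0.06445888, 0.06875705,
       0.07305522, 0.07735339, 0.08165156]))
wing 0.04375633050707592 ((2.0959911346435547, -1.597930908203125), (62.6693229675293, 47.342918395996094), 25.48211097717285)
disc z 0.07563489177420722 ctr mm [-0.38096902  0.16476927] 0.3241820780128229 39
rim [609.60075181 214.97280286] 0.18855594797289538 46 0.13712692211667254
rim [609.60075181 214.97280286] 0.18855594797289538 46 0.13712692211667254
amber [350.75816993 158.06535948] 153 [0.57718114 0.25798616 0.13800072] 127.00570946772585
[0.6098474  0.21395506 0.28603802]
row [0.0007 0.001  0.043 ] [-0.02 -0.15 -0.12]
```

View pics/w4.png

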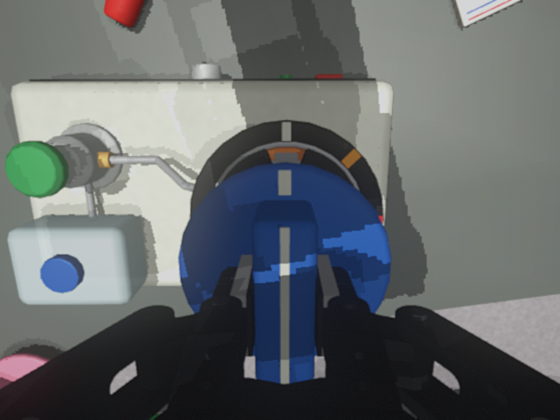

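The lid's stripe (column 285) lines up with the white notch mark (287,130), and the pump head looks up. The rim centre is confirmed at (0.6096, 0.2150). Descending.

>>> {"op": "servo_tool", "data": {
  "commands": [
    [0.0006, 0.0008, 0.02, 0, 0, 0, 1],
    [0.0006, 0.0008, 0.04, 0, 0, 0, 1],
    [0.0006, 0.0008, 0.044, 0, 0, 0, 1],
    [0.0006, 0.0008, 0.048, 0, 0, 0, 1],
    [0.0006, 0.0008, 0.052, 0, 0, 0, 1],
    [0.0006, 0.0008, 0.056, 0, 0, 0, 1],
    [0.0006, 0.0008, 0.059, 0, 0, 0, 1],
    [0.0006, 0.0008, 0.059, 0, 0, 0, 1],
    [0.0006, 0.0008, 0.059, 0, 0, 0, 1]
  ]
}}

```text
time: 8.95
tcp_pos: [0.6093, 0.2149, 0.2272]
orientation: [-0.233, -3.131, -0.0]
wrist_force: [-0.4, 0.1, -1.5]
gripper_width: 0.0211
```

>>> {"op": "servo_tool", "data": {
  "commands": [
    [0, 0, 0.003, 0, 0, 0, 1],
    [0, 0, 0.006, 0, 0, 0, 1],
    [0, 0, 0.009, 0, 0, 0, 1],
    [0, 0, 0.011, 0, 0, 0, 1],
    [0, 0, 0.011, 0, 0, 0, 1],
    [0, 0, 0.011, 0, 0, 0, 1]
  ]
}}

```text
time: 9.55
tcp_pos: [0.6092, 0.2149, 0.2184]
orientation: [-0.233, -3.132, -0.0]
wrist_force: [-6.3, -1.4, 12.6]
gripper_width: 0.0209
```

>>> {"op": "servo_tool", "data": {
  "commands": [
    [0, 0, 0.001, 0, 0, 0, 1],
    [0, 0, 0.001, 0, 0, 0, 1],
    [0, 0, 0.001, 0, 0, 5, 1],
    [0, 0, 0.001, 0, 0, 10, 1],
    [0, 0, 0.001, 0, 0, 15, 1],
    [0, 0, 0.001, 0, 0, 20, 1],
    [0, 0, 0.001, 0, 0, 25, 1],
    [0, 0, 0.001, 0, 0, 25, 1]
  ]
}}

```text
time: 10.35
tcp_pos: [0.6095, 0.215, 0.2184]
orientation: [0.909, 3.006, 0.001]
wrist_force: [-2.0, -0.3, 6.3]
gripper_width: 0.0208
```

Run:
```python
from held import *
s=read_state(); print(s['moment'],Ro.from_rotvec(s['orientation']).as_euler('xyz',degrees=True)); goal(.6092,.2149,.2182,126.6)
```

```text
[-0.07715695  0.2953842  -0.02092692] [1.79938599e+02 4.14400432e-02 1.46363578e+02]
row [ 0.0002 -0.0003  0.0002] [ 0.07  0.03 19.76]
```

>>> {"op": "servo_tool", "data": {
  "commands": [
    [0, 0, 0.001, 0, 0, 5, 1],
    [0, 0, 0.001, 0, 0, 10, 1],
    [0, 0, 0.001, 0, 0, 15, 1],
    [0, 0, 0.001, 0, 0, 20, 1],
    [0, 0, 0.001, 0, 0, 20, 1],
    [0, 0, 0.001, 0, 0, 20, 1]
  ]
}}

```text
time: 10.95
tcp_pos: [0.6096, 0.2149, 0.2184]
orientation: [1.417, 2.802, 0.002]
wrist_force: [-3.7, -1.7, 7.4]
gripper_width: 0.0209
```

Run:
```python
from held import *
s=read_state(); print(s['moment'],s['gripper_width'],Ro.from_rotvec(s['orientation']).as_euler('xyz',degrees=True)); snap('wrist','w5'); held('w5'); snap('top','top5')
a=cv2.imread('pics/w5.png'); cv2.imwrite('pics/w5c.png',a)
q=ld('top5'); P=cloud(q); hsv=cv2.cvtColor(q['im'],cv2.COLOR_RGB2HSV); g=(abs(hsv[...,0].astype(int)-65)<20)&(hsv[...,1]>100)&(np.hypot(P[...,0]-.557,P[...,1]-.067)<.03); print('pump z',np.median(P[g],0) if g.any() else 'hidden')
```

```text
[-0.25915639  0.65995519 -0.01225797] 0.02094605600773234 [1.79900377e+02 5.56460941e-02 1.26355062e+02]
z hist (array([   19,    12,  2182,  6363,   240,   215,   192,   181,   164,
         296, 14840,   119]), array([0.0300869 , 0.03450636, 0.03892582, 0.04334528, 0.04776474,
       0.0521842 , 0.05660366, 0.06102312, 0.06544258, 0.06986204,
       0.0742815 , 0.07870096, 0.08312042]))
wing 0.04378467011372979 ((1.988236427307129, -1.4670677185058594), (62.428466796875, 47.780269622802734), 25.767555236816406)
disc z 0.07563996067289402 ctr mm [-0.47733405 -0.24662386] 0.3156502549620761 44
pump z [0.55667204 0.06581141 0.12939435]
```

View pics/w5.png

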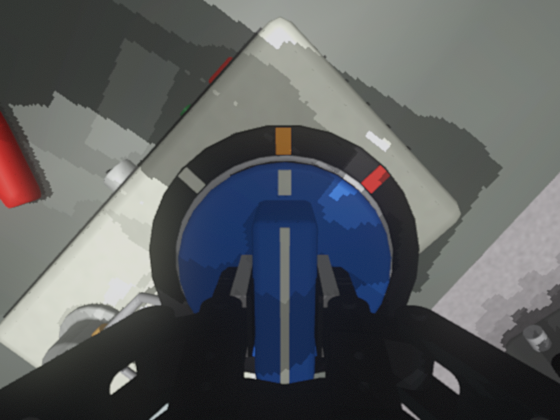

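The stripe (285,183) points straight at the amber mark (283,141). The disc lies flat on the collar, the pump head is up (0.129 m), and the lid is centred in the grip. Handing in.

Run:
```python
from h import *
s=read_state(); print(s['time'],s['tcp_pos'],s['wrist_force'],np.abs(s['joint_vel']).max()); print(close_job())
```

```text
11.05 [0.60959039 0.21486563 0.21838517] [-2.81966773 -1.83036679  8.65221346] 0.0009681872626119321
the job is handed in; nothing more can be done
None
```

I rinsed and lidded the mixer as asked and handed the job in at 11 s, with the lid still gripped at the amber mark. No verdict was reported.

- **Pump:** I pressed the green head to its stop; the wrist force rose to 34 N with no further travel, at about 14 mm. It came back up: the last top view put it at 0.129 m.
- **Lid:** I gripped the blue lid by its wing (0.021 m opening, 70 N set) and lowered it through the notches. It seated at the predicted height with 12.6 N on the wrist. I then turned it about 45° clockwise.
- **Final checks:** The lid's stripe lined up with the amber mark in the wrist picture, and the tool stood at 126.4°, which is about 45° past the notches. The lid was within about 1 mm of the bowl's axis, the arm was still, and a light downward push of about 8 N was held.
- **Weaker points:** The wrist camera read heights about 2 mm too high, so I judged the seating from the arm's own height and contact force. The wrist moment showed no clear sign of the return spring, so the turn angle rests on the picture and the tool's angle. I did not re-measure the bystanders, but no move came near them.

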